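# Slide the inspection carriage to its stop and hold the plate upright

## Task

Leave the framed brass plate lying flat and slide the inspection carriage along its rail, as far as it goes, against the stop at the left-hand end as seen from the robot. Then take the flap by the steel bar that sticks out beside the plate and swing it up to its balance point, standing upright so that both polished faces can be seen, without letting it go over to the far side. Finish still gripping the bar and holding the flap upright and still, with the carriage against the stop; do not disturb the other things on the bench.

Things in the scene. Friction and masses are not known exactly. Their poses are not given: they have to be found in the camera images.
- rail: Inspection slide, fixed to the bench: base plate 120 x 390 x 12 mm, two guide rods, an aluminium block 110 x 20 mm (top at 45 mm) across each end. Origin: centre of its underside. y axis: along the rail to the left-hand stop (block with a round rubber buffer); x: across it, away from the robot; z up. Its place and yaw (about 0.25 rad either way) vary.
- carriage (a joint): Slide of the aluminium carriage (110 x 190 mm, top face at 50 mm) along the rail's y axis, in m: 0 at the right-hand end, 0.16 hard against the left-hand stop. Stiff-running: needs about 3 N and stays where it is left.
- knob (a point): Grip point on the carriage's upright black knob, a cylinder 26 mm in diameter rising from the carriage's top (50 mm) to 105 mm above the bench, at the right-hand end of the carriage. On the knob's axis, 85 mm above the bench. The lying flap's frame begins 47 mm to the left of the knob's side.
- stop (a point): Face of the left-hand end block that the carriage comes against, 32 mm above the bench; origin on the middle of the face.
- flap_hinge (a joint): Angle of the flap, in rad: 0 lying level towards the robot, pi/2 = 1.571 upright (the balance point: its weight lies in its mid-plane), 2.9 fallen over to the far side. Almost no friction: let go, it falls back or over. Lifting it from lying takes about 1.5 to 3 N at the bar.
- flap: The flap: a brass plate 80 x 74 x 6 mm in an aluminium frame 10 mm thick, 90 mm wide, with a round steel bar along its free edge. Origin: on the hinge axis, midway across the plate. x axis: from the free edge to the hinge (the bar is at x = -120 mm); y axis: along the hinge, parallel to the rail's y.
- grip_bar (a point): Place to grip on the steel bar of the flap's free edge: round, 14 mm in diameter, parallel to the rail, sticking out 52 mm beyond the frame on the left (stop) side. On the bar's axis, 28 mm from the frame, 24 mm from the bar's end. Moves on a circle of 120 mm radius about hinge_axis; 85 mm above the bench with the flap lying, 205 mm with it upright.
- hinge_axis (a point): The point of the hinge axis level with grip_bar along the rail (in line with it, 120 mm away); moves with the carriage, always 85 mm above the bench. The axis is parallel to the rail.
- plate_a: Loose square brass plate 80 x 80 x 10 mm with a low round boss (16 mm over all), lying on the bench on the robot's side of the slide; to be left alone. Origin: centre of the underside.
- plate_b: A second such plate, beyond the slide; to be left alone.
- polish_jar: Closed jar, 56 mm in diameter, 70 mm high, standing beyond the slide; to be left alone. Origin: centre of the underside.
- screwdriver: Screwdriver lying on the bench to the right; to be left alone.
- rack_clip: Green triangular hanging clip of 8 mm round wire, about 75 x 64 mm, lying on the robot's side of the slide; to be left alone.
- collar: Brass ring 52 mm in diameter, 14 mm high, lying to the left; to be left alone.
- parts_tray: Grey open tray 160 x 120 x 40 mm on the bench to the left; to be left alone.

How it is judged:
By the outcome, as a careful person would: the job done as asked, in the order asked, and still so for the second after the job is handed in, while the arm keeps its last pose, push and grip.
It also fails if it takes over 58 s, if anything falls off the work surface, if the arm or the gripper's body presses on something with over 40 N, if the wrist force passes 120 N, or if a joint passes its speed limit or range.

## Robot

A 7-joint arm with a two-finger parallel gripper is mounted at the origin on the work surface. World frame = base frame: x ahead of the robot, y to its left, z up, the work surface at z = 0. Lengths are in m, angles in rad, forces in N, time in s.
With the tool pointing down it reaches from about 0.4 to 0.875 m from the base axis. Payload 19.3 kg.
Tool frame: the origin (TCP) lies midway between the tips of the shut fingers; the grasp point (between the pads) lies 19 mm behind it; z points along the fingers, y is the line along which they close (so a half turn about z gives the same grasp; the last joint's range is limited). The gripper opens to 85 mm and grips with 20 to 120 N. Pads are 22 mm wide; open, the fingers measure 114 mm over their backs; the gripper's body (76 mm by 85 mm) begins 54 mm behind the grasp point. The pads swing forward as they close: fully open they stand 13 mm farther back than shut.
Start: joints at [-1.19, 0.521, -0.036, 1.599, 0.021, 1.021, -0.113], TCP at [0.272, 0.563, 0.231] pointing down, gripper open.
Joint ranges: [-2.91, 2.91], [-0.3, 2.13], [-1.5, 1.42], [0.17, 2.43], [-1.26, 4.41], [0.16, 1.93], [-2.52, 2.52]. Speed limits (rad/s): [1.89, 1.89, 2.39, 2.39, 3.01, 3.01, 3.01].

## Interface

Orientations are given as [roll, pitch, yaw] about the fixed x, y, z axes, in that order (R = Rz(yaw) Ry(pitch) Rx(roll)).
In Python, from workcell import * gives the robot as it stands.
- The arm moves only by the shell command python3 -m creep 'ROWS' [FORCE]. ROWS is JSON, a list that holds one entry, the list of rows, each a list of 7 numbers: the closure, from -1 (fully open) to 1 (shut), then the shift along the tool's x, y, z in m, then the turn, a rotation vector about the tool's x, y, z in degrees. A call has 1 to 10 rows; each row shifts and turns the commanded pose from where the row before left it, along the tool's axes as they then stand; what a row does not reach is not made up. A row lasts 1/10 s, in which the tool goes at most 50 mm and 8.59 degrees, less where a joint would pass 70% of its speed; a pose out of reach is approached as far as the arm can. A call is refused whole if a number of a shift passes 0.05 or a number of a turn 8.59, either way. A call with a gripper value outside its range is refused whole. The fingers move at their own pace and stop on an object; FORCE is the grip in N (left out, the last holds). Time passes only in rows, so rows that do not move let the fingers close. It gives the time, the measured TCP pose, the force, the opening and the grip force at its end, in the units of the state.
- observe(): the state, without advancing time (a new reading comes with each control period).
- grab_frame(name): name is "scene" or "top"; returns a dict with "image" (400x640x3 uint8, red, green, blue), "range_z" (400x640 float32, m along the optical axis (not along the pixel's ray), 0 where there is no reading), "fx", "fy", "cx", "cy" (pixels), "R" (3x3) and "t" (3): a world point X has camera coordinates R X + t. Camera axes: x right, y down, z forward; pixel columns grow to the right and rows downward; lengths in m; the calibration is good to about 2 mm. A picture is of the moment at which its call begins.
- job_done(): hands the job in; it is judged then, once.
Trained networks look in a picture, given as the dict that the camera call returned (one of the last four; its "shot" number tells which), for a name from the list of things; names that differ only in an ending like _2 or _b are one class to them, and where a whole thing is asked for, a point or a joint stands for the part that bears it (a point fixed in the world has none). Each returns a list of dicts, best first, with "confidence" (0 to 1); they miss things now and then, are a little off and sometimes report something else, mostly with a low value. They report only what shows in the picture. A call takes as long as a camera call.
- find_in(picture, thing): "extent" ([centre column, centre row, width, height] in pixels, round what is visible of it).
- outline_of(picture, thing): "region" (400x640 bool, what is visible of it) and "extent" ([centre column, centre row, width, height] in pixels, round what is visible of it).
- tip_of(picture, thing): "position" ([column, row] in pixels: a listed point, or the origin of a listed thing).
The state is a dict: "clock": time; "qpos": joint angles; "qd": joint speeds; "joint_efforts": joint torques, N m; "position": TCP position; "tool_rot": TCP orientation; "force": force on the tool from outside, world axes, zero at the start; "moment": the same for the moment, N m; "grip_width": finger opening in m; "finger_force": force on a finger pad.
Only numpy, scipy, OpenCV 4.12 (cv2) and the standard library are available. Lean on these libraries where they do the work, as an engineer would, in place of code of your own. Each camera call takes 0.05 s, during which the arm holds its last target. There are 200 camera calls.

## Working session

There is one attempt and no reset: what is moved stays moved. The work goes in short steps, Python scripts to look and compute and a shell command to move; the robot and the scene stay as the last step left them, time stands still between calls to the robot, and variables do not carry over. Pictures are saved under pics/ and viewed, at most 10 in all, crops included, and the job is handed in when it is done.

```bash
ls; mkdir -p pics; cat > h.py <<'E'
from workcell import *
import numpy as np, cv2
def px2w(p,u,v,z=None,d=None):
    R=np.array(p["R"]);t=np.array(p["t"])
    r=np.array([(u-p["cx"])/p["fx"],(v-p["cy"])/p["fy"],1.0])
    C=-R.T@t; w=R.T@r
    if z is not None: return C+w*(z-C[2])/w[2]
    return C+w*d
def save(p,n): cv2.imwrite(n,cv2.cvtColor(np.array(p["image"]),cv2.COLOR_RGB2BGR))
E
python3 - <<'E'
from h import *
for n in("top","scene"):
    p=grab_frame(n); save(p,f"pics/{n}0.png")
    print(n,np.round(-np.array(p["R"]).T@np.array(p["t"]),3))
    for th,z in(("knob",.085),("grip_bar",.085),("hinge_axis",.085),("stop",.032),("rail",0),("flap",.085)):
        for r in tip_of(p,th)[:2]:
            u,v=r["position"]; print(th,round(r["confidence"],2),np.round([u,v]),np.round(px2w(p,u,v,z=z),4))
s=observe(); print({k:np.round(v,3) for k,v in s.items()})
E
```

```text
pics
top [ 0.39  -0.012  1.218]
knob 0.73 [321. 200.] [ 0.5243 -0.0724  0.085 ]
knob 0.56 [363. 196.] [ 0.5372 -0.2037  0.085 ]
grip_bar 0.64 [302. 220.] [ 0.4607 -0.0138  0.085 ]
hinge_axis 0.94 [307. 179.] [ 0.5895 -0.0275  0.085 ]
hinge_axis 0.65 [363. 193.] [ 0.5461 -0.2025  0.085 ]
stop 0.7 [269. 189.] [0.5641 0.0957 0.032 ]
stop 0.46 [364. 154.] [ 0.6841 -0.2149  0.032 ]
rail 0.69 [300. 217.] [ 0.4756 -0.0058  0.    ]
rail 0.67 [322. 197.] [ 0.5428 -0.0795 -0.    ]
flap 0.97 [331. 179.] [ 0.5906 -0.1043  0.085 ]
scene [1.046 0.565 0.704]
knob 0.98 [283. 182.] [ 0.5325 -0.1959  0.085 ]
grip_bar 0.88 [336. 198.] [ 0.4653 -0.0341  0.085 ]
grip_bar 0.62 [284. 204.] [ 0.5931 -0.1063  0.085 ]
hinge_axis 0.96 [302. 214.] [ 0.5846 -0.041   0.085 ]
hinge_axis 0.57 [505. 283.] [0.3968 0.4288 0.085 ]
stop 0.7 [341. 200.] [ 0.4106 -0.0706  0.032 ]
stop 0.56 [342. 255.] [0.5713 0.1022 0.032 ]
rail 0.64 [304. 225.] [ 0.5475 -0.0817  0.    ]
rail 0.31 [343. 257.] [0.5508 0.087  0.    ]
flap 0.75 [286. 202.] [ 0.5841 -0.1112  0.085 ]
{'clock': np.float64(0.7), 'qpos': array([-1.19 ,  0.521, -0.036,  1.6  ,  0.021,  1.021, -0.113]), 'qd': array([-0.001, -0.001, -0.   , -0.   , -0.001, -0.   , -0.003]), 'joint_efforts': array([-0.0000e+00, -9.2668e+01,  1.9780e+00, -3.7019e+01,  1.8000e-02,
        2.0000e-03, -0.0000e+00]), 'position': array([0.272, 0.563, 0.231]), 'tool_rot': array([-3.142,  0.   ,  2.691]), 'force': array([ 0.69 ,  0.391, -0.079]), 'moment': array([-0.026, -0.05 , -0.031]), 'finger_force': np.float64(0.0), 'grip_width': np.float64(0.085)}
```

```bash
python3 - <<'E'
import cv2
a=cv2.imread("pics/top0.png")[130:270,220:420]; b=cv2.imread("pics/scene0.png")[120:300,220:420]
cv2.imwrite("pics/topc.png",cv2.resize(a,None,fx=4,fy=4,interpolation=2)); cv2.imwrite("pics/scc.png",cv2.resize(b,None,fx=3.3,fy=3.3,interpolation=2))
E
```

```text
(no output)
```

View pics/topc.png

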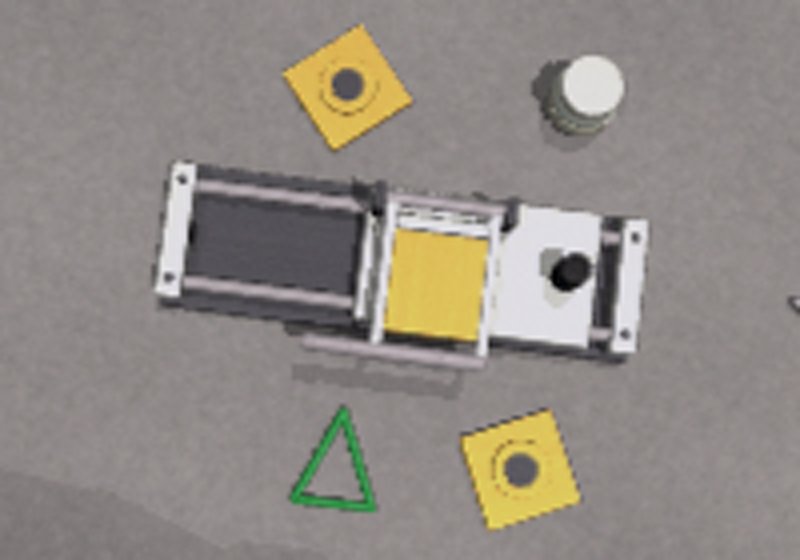

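View pics/scc.png

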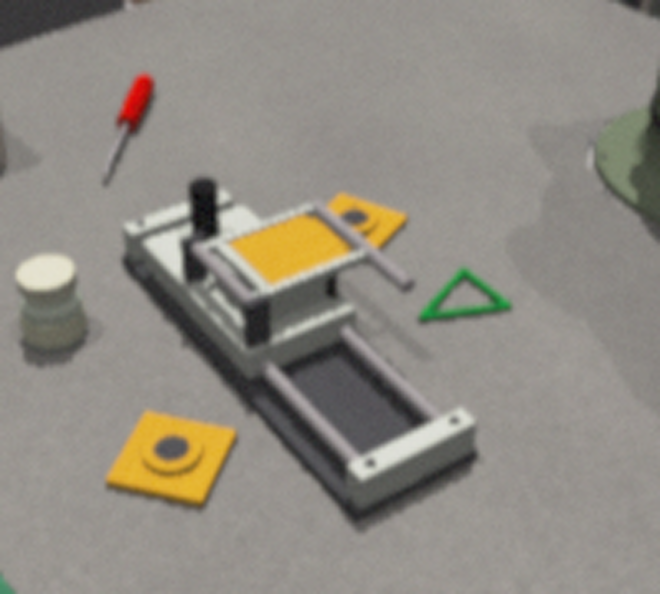

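View pics/scene0.png

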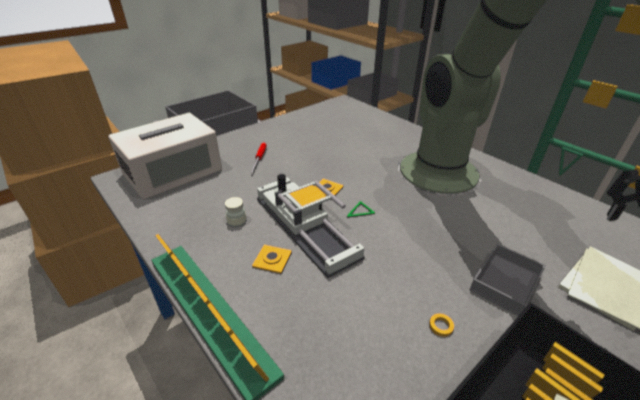

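```bash
python3 - <<'E'
from h import *
p=grab_frame("top"); q=grab_frame("scene")
def T(u,v,z): return np.round(px2w(p,220+u/4-.4,130+v/4-.4,z=z)[:2],4)
def S(u,v,z): return np.round(px2w(q,220+u/3.3-.35,120+v/3.3-.35,z=z)[:2],4)
L=[T(180,163,.045),T(166,298,.045)];Rr=[T(635,221,.045),T(625,352,.045)]
a=T(176,230,.045);b=T(630,286,.045);print("blocks",a,b,np.hypot(*(a-b)),"yaw",np.arctan2(*(b-a)[::-1]*[1,1])) 
e=a-b; print("yaw",np.arctan2(-e[0],e[1]))
for P in (L,Rr): e=P[0]-P[1]; print("yaw blk",np.arctan2(e[1],e[0]),np.hypot(*e))
k=T(572,270,.105);print("knob",k,S(204,184,.105))
a=T(303,341,.085);b=T(485,361,.085);e=a-b;print("bar",a,b,np.hypot(*e),np.arctan2(-e[0],e[1]),S(408,285,.085),S(318,208,.085))
for n,pic in(("top",p),("scene",q)):
  for r in outline_of(pic,"knob")[:2]:
    m=r["region"]; v,u=np.nonzero(m); d=np.array(pic["range_z"])[v,u]; ok=d>0
    W=np.array([px2w(pic,x,y,d=z) for x,y,z in zip(u[ok],v[ok],d[ok])]); 
    print(n,"knob",r["confidence"],r["extent"],len(W)); 
    s=W[W[:,2]>.098]; print(np.round(s.mean(0),4) if len(s) else 0, W[:,2].max().round(3))
E
```

```text
blocks [0.5678 0.111 ] [ 0.527  -0.2559] 0.36916155000216366 yaw -1.6815432904077507
yaw -0.11074696361285408
yaw blk -0.07899812941744248 0.11024382068850844
yaw blk -0.08593019273910112 0.10719552229454368
knob [ 0.5318 -0.1988] [ 0.533  -0.2017]
bar [0.4764 0.007 ] [ 0.4625 -0.1341] 0.1417830032126559 -0.09819486592398727 [0.4763 0.0052] [ 0.4604 -0.1293]
top knob 0.83 [335.1, 199.3, 76.1, 50.2] 2304
[ 0.5345 -0.2013  0.1034] 0.108
scene knob 0.96 [303.9, 205.1, 80.2, 55.1] 2455
[ 0.5396 -0.1948  0.1032] 0.107
```

The top view shows the rail slightly turned (yaw ≈ -0.11). The knob is at crop (572,270) and the bar runs from (303,341) to (485,361). The carriage is near the right-hand end and the flap is lying. I'll move over the knob first.

```bash
python3 -m creep '[[[-1,-0.0284,-0.0287,0,0,0,0],[-1,-0.0284,-0.0287,0,0,0,0],[-1,-0.0284,-0.0287,0,0,0,0],[-1,-0.0284,-0.0287,0,0,0,0],[-1,-0.0284,-0.0287,0,0,0,0],[-1,-0.0284,-0.0287,0,0,0,0],[-1,-0.0284,-0.0287,0,0,0,0],[-1,-0.0284,-0.0287,0,0,0,0],[-1,-0.0284,-0.0287,0,0,0,0],[-1,-0.0284,-0.0287,0,0,0,0]]]' 40
python3 -m creep '[[[-1,-0.0284,-0.0287,0,0,0,0],[-1,-0.0284,-0.0287,0,0,0,0],[-1,-0.0284,-0.0287,0,0,0,0],[-1,-0.0284,-0.0287,0,0,0,0],[-1,-0.0284,-0.0287,0,0,0,0],[-1,-0.0284,-0.0287,0,0,0,0],[-1,-0.0284,-0.0287,0,0,0,0],[-1,-0.0284,-0.0287,0,0,0,0],[-1,-0.0284,-0.0287,0,0,0,0],[-1,-0.0284,-0.0287,0,0,0,0]]]'
python3 -m creep '[[[-1,0,0,0,0,0,7.83],[-1,0,0,0,0,0,7.83],[-1,0,0,0,0,0,7.83],[-1,0,0,0,0,0,7.83],[-1,0,0,0,0,0,7.83],[-1,0,0,0,0,0,7.83],[-1,0,0,0,0,0,7.83],[-1,0,0,0,0,0,7.83],[-1,0,0,0,0,0,7.83],[-1,0,0,0,0,0,0]]]'
```

```text
clock: 1.9
position: [0.4032, 0.179, 0.2316]
tool_rot: [3.141, 0.0, 2.691]
force: [0.5, -0.1, -0.2]
grip_width: 0.085
finger_force: 0.0
clock: 2.9
position: [0.5338, -0.2032, 0.2314]
tool_rot: [3.141, 0.0, 2.691]
force: [1.0, -0.4, 0.5]
grip_width: 0.0856
finger_force: 0.0
clock: 3.9
position: [0.5335, -0.2014, 0.2312]
tool_rot: [-3.141, 0.0, 1.459]
force: [-0.5, 0.8, -0.7]
grip_width: 0.0855
finger_force: 0.0
```

```bash
python3 -m creep '[[[-1,0,0,0.03,0,0,0],[-1,0,0,0.03,0,0,0],[-1,0,0,0.03,0,0,0],[-1,0,0,0.03,0,0,0],[-1,0,0,0.025,0,0,0],[-1,0,0,0.018,0,0,0],[-1,0,0,0,0,0,0]]]'
python3 -m creep '[[[1,0,0,0,0,0,0],[1,0,0,0,0,0,0],[1,0,0,0,0,0,0],[1,0,0,0,0,0,0],[1,0,0,0,0,0,0],[1,0,0,0,0,0,0],[1,0,0,0,0,0,0],[1,0,0,0,0,0,0]]]' 40
```

```text
clock: 4.6
position: [0.5324, -0.2011, 0.0664]
tool_rot: [-3.138, -0.001, 1.465]
force: [-0.8, -0.3, 0.3]
grip_width: 0.0856
finger_force: 0.0
clock: 5.4
position: [0.5349, -0.2018, 0.0693]
tool_rot: [3.139, 0.0, 1.462]
force: [5.0, 0.0, 5.8]
grip_width: 0.0247
finger_force: 40.9
```

```bash
python3 -m creep '[[[1,0.01,0,0,0,0,0],[1,0.015,0,0,0,0,0],[1,0.015,0,0,0,0,0],[1,0.015,0,0,0,0,0],[1,0.015,0,0,0,0,0],[1,0.015,0,0,0,0,0],[1,0.015,0,0,0,0,0],[1,0.015,0,0,0,0,0],[1,0.005,0,0,0,0,0],[1,0,0,0,0,0,0]]]'
```

```text
clock: 6.4
position: [0.5487, -0.0812, 0.0693]
tool_rot: [3.138, -0.0, 1.463]
force: [8.5, 0.5, 4.5]
grip_width: 0.0252
finger_force: 41.1
```

```bash
python3 -m creep '[[[1,0.004,0,0,0,0,0],[1,0.004,0,0,0,0,0],[1,0.004,0,0,0,0,0],[1,0,0,0,0,0,0]]]'
```

```text
clock: 6.8
position: [0.5499, -0.0701, 0.0693]
tool_rot: [3.138, -0.0, 1.462]
force: [8.6, 1.4, 3.6]
grip_width: 0.0249
finger_force: 41.1
```

```bash
python3 -m creep '[[[1,0.004,0,0,0,0,0],[1,0.004,0,0,0,0,0],[1,0,0,0,0,0,0]]]'; python3 -m creep '[[[1,0.004,0,0,0,0,0],[1,0.004,0,0,0,0,0],[1,0,0,0,0,0,0]]]'
```

```text
clock: 7.1
position: [0.5509, -0.0622, 0.0693]
tool_rot: [3.138, 0.0, 1.462]
force: [9.3, 0.9, 3.5]
grip_width: 0.0253
finger_force: 41.1
clock: 7.4
position: [0.5511, -0.0605, 0.0694]
tool_rot: [3.136, 0.007, 1.457]
force: [5.8, -33.5, -1.2]
grip_width: 0.0249
finger_force: 40.6
```

```bash
python3 -m creep '[[[1,-0.003,0,0,0,0,0],[1,-0.0025,0,0,0,0,0],[-1,0,0,0,0,0,0],[-1,0,0,0,0,0,0],[-1,0,0,0,0,0,0],[-1,0,0,0,0,0,0],[-1,0,0,0,0,0,0],[-1,0,0,0,0,0,0]]]'
python3 -m creep '[[[-1,0,0,-0.02,0,0,0],[-1,0,0,-0.03,0,0,0],[-1,0,0,-0.03,0,0,0],[-1,0,0,-0.03,0,0,0],[-1,0,0,-0.03,0,0,0],[-1,0,0,0,0,0,0]]]'
python3 - <<'E'
from h import *
for n in("top","scene"):
    p=grab_frame(n); save(p,f"pics/{n}1.png")
    for th in("knob","grip_bar","hinge_axis"):
        for r in tip_of(p,th)[:2]:
            u,v=r["position"]; print(n,th,round(r["confidence"],2),np.round([u,v]),np.round(px2w(p,u,v,z=.085),4))
a=cv2.imread("pics/top1.png")[130:270,220:420]; b=cv2.imread("pics/scene1.png")[140:300,240:400]
a=cv2.resize(a,(400,280),interpolation=2);b=cv2.resize(b,(400,400),interpolation=2)
c=np.zeros((400,800,3),np.uint8);c[:280,:400]=a;c[:,400:]=b;cv2.imwrite("pics/both1.png",c)
E
```

```text
clock: 8.2
position: [0.5491, -0.0599, 0.0683]
tool_rot: [-3.142, 0.0, 1.461]
force: [-0.6, 0.3, -0.9]
grip_width: 0.0856
finger_force: 0.0
clock: 8.8
position: [0.5506, -0.0602, 0.2116]
tool_rot: [3.137, -0.001, 1.461]
force: [-0.1, -0.7, -0.3]
grip_width: 0.0853
finger_force: 0.0
top grip_bar 0.64 [256. 210.] [0.4913 0.1285 0.085 ]
top hinge_axis 0.8 [263. 173.] [0.6062 0.1103 0.085 ]
scene knob 0.67 [310. 206.] [ 0.547  -0.0534  0.085 ]
scene knob 0.55 [317. 232.] [0.6    0.0389 0.085 ]
scene grip_bar 0.8 [370. 228.] [0.4885 0.1155 0.085 ]
scene hinge_axis 0.96 [336. 249.] [0.6037 0.1157 0.085 ]
scene hinge_axis 0.25 [368. 229.] [0.4944 0.1145 0.085 ]
```

View pics/both1.png

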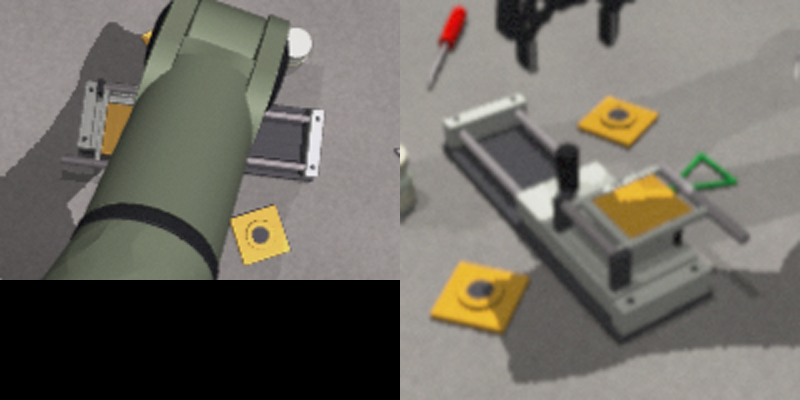

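```bash
python3 -m creep '[[[-0.2,0.025,-0.0115,0,0,0,0],[-0.2,0.025,-0.0115,0,0,0,0],[-0.2,0.025,-0.0115,0,0,0,0],[-0.2,0.025,-0.0115,0,0,0,0],[-0.2,0.025,-0.0115,0,0,0,0],[-0.2,0.025,-0.0115,0,0,0,0],[-0.2,0.0245,-0.0112,0,0,0,0.2],[-0.2,0,0,0,0,0,0]]]' 40
python3 -m creep '[[[-0.2,0,0,0.03,0,0,0],[-0.2,0,0,0.03,0,0,0],[-0.2,0,0,0.02,0,0,0],[-0.2,0,0,0,0,0,0]]]'
python3 - <<'E'
from h import *
p=grab_frame("scene"); save(p,"pics/scene2.png")
cv2.imwrite("pics/s2c.png",cv2.resize(cv2.imread("pics/scene2.png")[130:290,270:450],None,fx=3.5,fy=3.5,interpolation=2))
E
```

```text
clock: 10.0
position: [0.4875, 0.1255, 0.2078]
tool_rot: [-3.14, -0.0, 1.461]
force: [1.0, -0.3, -0.4]
grip_width: 0.0512
finger_force: 0.0
clock: 10.4
position: [0.4874, 0.1213, 0.1262]
tool_rot: [-3.138, 0.002, 1.457]
force: [-0.1, -0.1, 0.8]
grip_width: 0.0508
finger_force: 0.0
```

View pics/s2c.png

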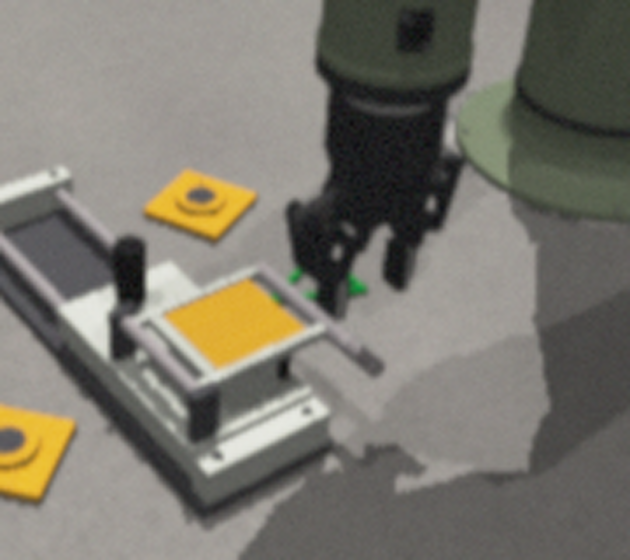

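The fingertips straddle the bar line, hovering above it at crop (335,300) and (395,280). The bar's end is at (378,365) and the carriage sits against the stop. Next I'll descend and grip.

```bash
python3 -m creep '[[[-0.2,0,0.001,0.02,0,0,0],[-0.2,0,0.001,0.02,0,0,0],[-0.2,0,0,0.02,0,0,0],[-0.2,0,0,0,0,0,0]]]'
python3 -m creep '[[[1,0,0,0,0,0,0],[1,0,0,0,0,0,0],[1,0,0,0,0,0,0],[1,0,0,0,0,0,0],[1,0,0,0,0,0,0],[1,0,0,0,0,0,0]]]' 40
```

```text
clock: 10.85
position: [0.4903, 0.1217, 0.0678]
tool_rot: [-3.14, 0.001, 1.457]
force: [-0.1, -0.3, 1.2]
grip_width: 0.0512
finger_force: 0.0
clock: 11.45
position: [0.4914, 0.1223, 0.0695]
tool_rot: [3.14, -0.001, 1.457]
force: [-0.6, 0.4, 11.6]
grip_width: 0.0125
finger_force: 39.0
```

```bash
python3 -m creep '[[[1,0.0025,0,0,0,0,0],[1,0,0.0005,-0.0105,0,0,0],[1,0,0.0014,-0.0104,0,0,0],[1,0,0.0023,-0.0102,0,0,0],[1,0,0.0031,-0.01,0,0,0],[1,0,0,0,0,0,0]]]'
```

```text
clock: 12.05
position: [0.4978, 0.122, 0.1106]
tool_rot: [-3.141, 0.001, 1.456]
force: [-1.7, -11.8, -3.1]
grip_width: 0.0126
finger_force: 39.4
```

```bash
python3 -m creep '[[[1,0,0.004,-0.0097,0,0,0],[1,0,0.0048,-0.0093,0,0,0],[1,0,0.0056,-0.0088,0,0,0],[1,0,0.0064,-0.0083,0,0,0],[1,0,0.0071,-0.0077,0,0,0],[1,0,0.0077,-0.0071,0,0,0],[1,0,0,0,0,0,0]]]'
```

```text
clock: 12.75
position: [0.5288, 0.1187, 0.1612]
tool_rot: [-3.131, 0.001, 1.457]
force: [-40.8, -6.7, 35.2]
grip_width: 0.0122
finger_force: 41.9
```

```bash
python3 -m creep '[[[1,0,0.0083,-0.0064,0,0,0],[1,0,0.0088,-0.0056,0,0,0],[1,0,0.0093,-0.0048,0,0,0],[1,0,0.0097,-0.004,0,0,0],[1,0,0.01,-0.0031,0,0,0],[1,0,0,0,0,0,0]]]'
```

```text
clock: 13.35
position: [0.5805, 0.1135, 0.1869]
tool_rot: [3.139, -0.001, 1.456]
force: [-11.3, -4.0, 33.6]
grip_width: 0.0121
finger_force: 44.5
```

```bash
python3 -m creep '[[[1,0,0,-0.002,0,0,0],[1,0,0,-0.002,0,0,0],[1,0,0,-0.001,0,0,0],[1,0,0,0,0,0,0]]]'
python3 - <<'E'
from h import *
p=grab_frame("scene"); save(p,"pics/scene3.png")
cv2.imwrite("pics/s3c.png",cv2.resize(cv2.imread("pics/scene3.png")[130:290,270:450],None,fx=3.5,fy=3.5,interpolation=2))
E
```

```text
clock: 13.75
position: [0.5782, 0.1134, 0.1873]
tool_rot: [-3.14, 0.003, 1.457]
force: [10.2, -5.2, -40.4]
grip_width: 0.0126
finger_force: 40.1
```

View pics/s3c.png

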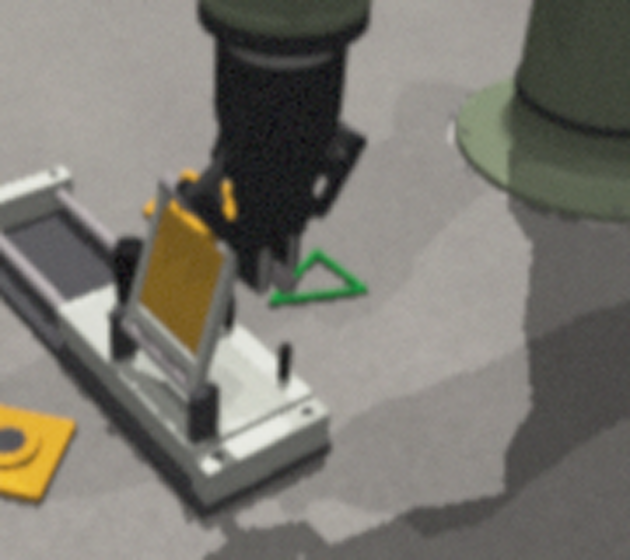

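```bash
python3 -m creep '[[[1,0,0,0.0027,0,0,0],[1,0,0.005,-0.0013,0,0,0],[1,0,0.0052,-0.001,0,0,0],[1,0,0.0052,-0.0008,0,0,0],[1,0,0.0052,-0.0006,0,0,0],[1,0,0.0052,-0.0004,0,0,0],[1,0,0.0052,-0.0001,0,0,0],[1,0,0,0,0,0,0],[1,0,0,0,0,0,0]]]'
python3 - <<'E'
from h import *
s=observe(); print(s["position"],s["force"],s["moment"])
for n in("scene","top"):
    p=grab_frame(n); save(p,f"pics/{n}4.png")
    for r in outline_of(p,"flap")[:1]:
        m=cv2.erode(r["region"].astype(np.uint8),np.ones((3,3)))>0
        v,u=np.nonzero(m); d=np.array(p["range_z"])[v,u]; ok=d>0
        W=np.array([px2w(p,x,y,d=z) for x,y,z in zip(u[ok],v[ok],d[ok])])
        W=W[(W[:,2]>.1)&(W[:,2]<.19)]
        if len(W)<20: print(n,len(W)); continue
        for _ in range(4):
            c=np.median(W,0) if _==0 else W.mean(0); nn=np.linalg.svd(W-c,full_matrices=False)[2][2]; e=(W-c)@nn
            W=W[abs(e)<max(.003,2*np.median(abs(e)))]
        nn*=np.sign(nn[0]); print(n,r["confidence"],len(W),np.round(c,4),np.round(nn,3),"angle deg",90+np.degrees(np.arcsin(-nn[2])))
cv2.imwrite("pics/s4c.png",cv2.resize(cv2.imread("pics/scene4.png")[130:290,270:450],None,fx=3.5,fy=3.5,interpolation=2))
E
```

```text
clock: 14.7
position: [0.61, 0.1103, 0.1914]
tool_rot: [3.141, 0.0, 1.457]
force: [-2.4, -6.0, 5.5]
grip_width: 0.0121
finger_force: 44.6
[0.61000847 0.11034595 0.1913742 ] [-2.36498514 -5.973773    5.54857751] [-0.96761801  0.77329369 -0.01789301]
scene 0.71 527 [0.606  0.0438 0.1448] [ 0.993 -0.121  0.011] angle deg 89.38636456074974
top 0.64 133 [0.5982 0.0384 0.1458] [ 0.994 -0.113  0.01 ] angle deg 89.40421128243676
```

View pics/s4c.png

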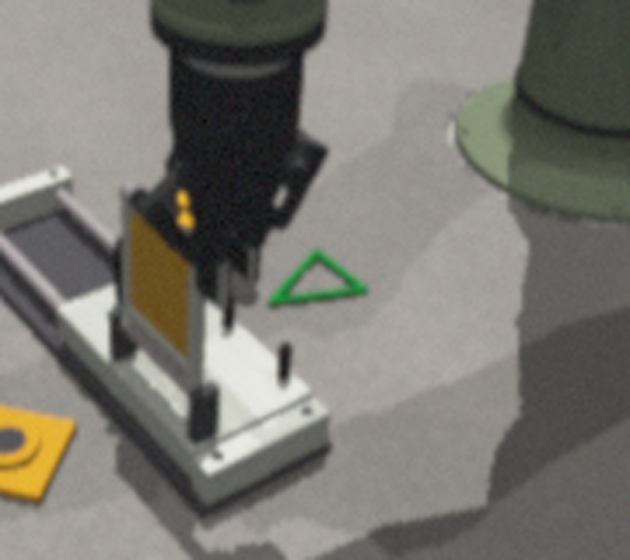

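The picture shows the flap standing upright, gripped at the bar, with the carriage at the stop. The plane fit gives 89.4°, so I'll nudge it 1 mm and settle.

```bash
python3 -m creep '[[[1,0,0.001,0,0,0,0],[1,0,0,0,0,0,0],[1,0,0,0,0,0,0],[1,0,0,0,0,0,0],[1,0,0,0,0,0,0],[1,0,0,0,0,0,0]]]'
python3 - <<'E'
from h import *
for n in("scene","top"):
    p=grab_frame(n)
    for r in outline_of(p,"flap")[:1]:
        m=cv2.erode(r["region"].astype(np.uint8),np.ones((3,3)))>0
        v,u=np.nonzero(m); d=np.array(p["range_z"])[v,u]; ok=d>0
        W=np.array([px2w(p,x,y,d=z) for x,y,z in zip(u[ok],v[ok],d[ok])])
        W=W[(W[:,2]>.1)&(W[:,2]<.19)]
        for _ in range(4):
            c=np.median(W,0) if _==0 else W.mean(0); nn=np.linalg.svd(W-c,full_matrices=False)[2][2]; e=(W-c)@nn
            W=W[abs(e)<max(.003,2*np.median(abs(e)))]
        nn*=np.sign(nn[0]); print(n,len(W),np.round(nn,3),90-np.degrees(np.arcsin(nn[2])))
s=observe(); print(np.round(s["position"],4),np.round(s["force"],1),np.round(s["qd"],3))
E
```

```text
clock: 15.5
position: [0.6108, 0.1103, 0.1914]
tool_rot: [3.141, 0.0, 1.457]
force: [-2.5, -5.5, 5.2]
grip_width: 0.0125
finger_force: 44.6
scene 572 [ 0.993 -0.116  0.003] 89.85440837817927
top 138 [ 0.993 -0.114  0.003] 89.83888832402234
[0.6108 0.1103 0.1914] [-3.8 -5.   5.6] [ 0.001 -0.    -0.    -0.     0.001 -0.002  0.001]
```

```bash
python3 -c "
from workcell import *
print(job_done())"
```

```text
the job is handed in; nothing more can be done
None
```

The job is handed in after 15.5 s of the 58 s: the carriage is against the left-hand stop and the flap is held still by its bar at about 89.9°. I saw no sign that anything else on the bench was disturbed.

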